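# Put the honed carving tools back in the tube holder

## Task

The freshly honed chisel and dark red gouge stand on their sloping rests. Take each one off its rest and drop it blade-down into an empty tube of the grey tube holder, one tool to a tube, so that both stand on the bottom of their tubes with the handles up. Leave the tool that is already in the holder in its tube, and do not push aside the loose jar, whetstone, bowl or sanding block.

Things in the scene. Friction and masses are not known exactly. Their poses are not given: they have to be found in the camera images.
- chisel_centre (a point): Chisel with straight light wooden handle, 239 mm long: blade 14 mm wide, shank and ferrule at most 20 mm, round wooden handle 30 to 40 mm thick over the last 114 mm. It leans on either rest, 30 deg from vertical, butt up and towards the robot. Site: on its long axis at half length; y from blade to butt (butt +119.5 mm, tip -119.5 mm), x across the rest, z away from the slope. 60 to 110 g.
- chisel_tip (a point): The middle of the cutting edge of that chisel, at the lower end of its long axis; axes as the centre point.
- gouge_centre (a point): Gouge with dark red turned handle, 256 mm long: blade 18 mm wide, shank and ferrule at most 20 mm, round wooden handle 30 to 36 mm thick over the last 156 mm. It leans on either rest, 30 deg from vertical, butt up and towards the robot. Site: on its long axis at half length; y from blade to butt (butt +128 mm, tip -128 mm), x across the rest, z away from the slope. 60 to 110 g.
- gouge_tip (a point): The middle of the cutting edge of that gouge, at the lower end of its long axis; axes as the centre point.
- holder: Tool holder, fixed: plywood base 85 x 275 mm with three upright grey plastic tubes in a row 100 mm apart, joined by two wooden rails. Each tube is 23 mm wide inside, flaring to about 44 mm at its mouth, which is 97 mm above the bench; its cork bottom is 13 mm above the bench (84 mm deep). Origin on the bench under the middle tube, y along the row to the left. A tool let go in a tube leans up to about 13 degrees.
- tube_left (a point): Left tube of the holder (empty); the point is on the tube's axis on its cork bottom, 84 mm under the mouth; z up, y along the row.
- tube_middle (a point): Middle tube of the holder, taken by the stored gouge; point and axes as for the left tube.
- tube_right (a point): Right tube of the holder (empty); point and axes as for the left tube.
- stored_tip (a point): Blade tip of the twin of the gouge (dark red handle, 256 mm long) that already stands loose in the middle tube; its butt is about 268 mm above the bench and leans a few degrees some way. It stays in its tube.
- rest_1: One of two equal wooden tool rests (fixed): a narrow slope 30 deg from vertical, top towards the robot (-x), with a ledge 30 mm above the bench on which the blade tip stands, and side lips 46 mm apart that flank the handle 117 to 162 mm up the slope. The slope ends 185 mm from the ledge; beyond it the handle is free all round. Origin on the bench under the ledge.
- rest_2: The other sloping rest, the same in every way.
- oil_jar: Loose jar with a dark lid, 60 mm wide, 88 mm high, behind and to the left of the holder; origin under its centre. Bystander.
- whetstone: Loose whetstone in a wooden tray, 60 x 150 x 30 mm, near the front of the bench; origin under its centre. Bystander.
- loose_bowl: Loose pale wooden bowl, 99 mm wide, 68 mm high, behind the holder; origin under its centre. Bystander.
- sanding_block: Loose cork sanding block, 56 x 100 x 28 mm, near the front of the bench on the right; origin under its centre. Bystander.

How it is judged:
By the outcome, as a careful person would: the job done as asked, in the order asked, and still so for the second after the job is handed in, with the robot touching nothing.
It also fails if it takes over 58 s, if anything falls off the work surface, if the arm or the gripper's body presses on something with over 40 N, if the wrist force passes 120 N, or if a joint passes its speed limit or range.

## Robot

A 6-joint arm with a two-finger parallel gripper is mounted at the origin on a cart in front of the work surface, level with it; the furniture and walls round the work are solid. World frame = base frame: x ahead of the robot, y to its left, z up, the work surface at z = 0. Lengths are in m, angles in rad, forces in N, time in s.
With the tool pointing down it reaches from about 0.25 to 0.775 m from the base axis. Payload 8.9 kg.
Tool frame: the origin (TCP) lies at the very end of the fingers, on their centre line; the grasp point (between the pads) lies bot.pinch_z behind it (bot.pinch_z is the distance from the TCP to the grasp point, in m); z points along the fingers, y is the line along which they close (so a half turn about z gives the same grasp; the last joint's range is limited). The gripper opens to 85 mm and grips with 20 to 120 N. Pads are 22 mm wide; open, the fingers measure 114 mm over their backs; the gripper's body (76 mm by 85 mm) begins 54 mm behind the grasp point. The pads swing forward as they close: fully open they stand 13 mm farther back than shut.
Start: joints at [1.039, 0.291, -0.153, 1.127, 0, 1.431], TCP at [0.201, 0.485, 0.231] pointing down, gripper open.
Joint ranges: [-2.52, 2.52], [-0.91, 1.74], [-1.3, 1.37], [-1.96, 2.02], [-1.52, 1.47], [-3.14, 3.14]. Speed limits (rad/s): [2.22, 2.22, 2.79, 3.14, 3.14, 3.14].

## Interface

Orientations are given as a unit quaternion [w, x, y, z].
In Python, from plant import bot, vision gives the robot as it stands. The module is installed in compiled form; this text tells all that it offers.
- The arm moves only by the shell command python3 -m jog 'ROWS' [OPENING] [FORCE]. ROWS is JSON, one flat list of numbers, 6 for each row, row after row: the shift along the world's x, y, z as a fraction of full scale, then the turn, a rotation vector about the world's x, y, z as a fraction of full scale. A call has 1 to 5 rows; each row shifts and turns the commanded pose from where the row before left it; what a row does not reach is not made up. Full scale, the value 1, is 600 mm for a shift and 5 degrees for a turn. A row lasts 1/12 s, in which the tool goes at most 41.7 mm and 7.16 degrees, less where a joint would pass 70% of its speed; a pose out of reach is approached as far as the arm can. A call with a number of a shift or a turn outside -1 to 1 is refused whole. A call with a gripper value outside its range is refused whole. OPENING is the closure, from 0 (fully open) to 1 (shut), set as the call begins (- or left out, the last holds). The fingers move at their own pace and stop on an object; FORCE is the grip in N (left out, the last holds). Time passes only in rows, so rows that do not move let the fingers close. It gives the time, the measured TCP pose, the force, the opening and the grip force at its end, in the units of the state.
- bot.state(): the state, without advancing time (a new reading comes with each control period).
- vision.grab_frame(name): name is "scene" or "top" or "wrist"; returns a dict with "color" (480x640x3 uint8, red, green, blue), "mtx" (3x3 intrinsics, pixels), "pose" (4x4, takes a point from camera to world coordinates). Camera axes: x right, y down, z forward; pixel columns grow to the right and rows downward; lengths in m; the calibration is good to about 2 mm. A picture is of the moment at which its call begins. There is no depth.
- bot.close_job(): hands the job in; it is judged then, once.
The state is a dict: "time": time; "joints": joint angles; "joint_velocities": joint speeds; "joint_torque": joint torques, N m; "position": TCP position; "orientation": TCP orientation; "force": force on the tool from outside, world axes, zero at the start; "wrist_torque": the same for the moment, N m; "gripper_width": finger opening in m; "grasp_force": force on a finger pad.
Only numpy, scipy, OpenCV 4.12 (cv2) and the standard library are available. Lean on these libraries where they do the work, as an engineer would, in place of code of your own. Each camera call takes 0.05 s, during which the arm holds its last target. There are 200 camera calls.

## Working session

There is one attempt and no reset: what is moved stays moved. The work goes in short steps, Python scripts to look and compute and a shell command to move; the robot and the scene stay as the last step left them, time stands still between calls to the robot, and variables do not carry over. Pictures are saved under pics/ and viewed, at most 10 in all, crops included, and the job is handed in when it is done.

```bash
mkdir -p pics; ls; python3 - <<'E'
from plant import bot,vision
import cv2,numpy as np
np.set_printoptions(precision=4,suppress=True)
for n in("scene","top"):
    f=vision.grab_frame(n); cv2.imwrite(f"pics/{n}0.png",f["color"][:,:,::-1]); np.savez(f"pics/{n}0.npz",**f); print(n,f["mtx"],f["pose"])
s=bot.state(); print(s,bot.pinch_z)
E
```

```text
pics
scene [[470.1556   0.     320.8551]
 [  0.     470.1556 235.5837]
 [  0.       0.       1.    ]] [[ 0.8574 -0.3069  0.4132  0.1557]
 [-0.5146 -0.524   0.6787 -0.6324]
 [ 0.0082 -0.7945 -0.6072  0.6786]
 [ 0.      0.      0.      1.    ]]
top [[493.4713   0.     328.6937]
 [  0.     493.4713 239.058 ]
 [  0.       0.       1.    ]] [[-0.0077 -0.9882  0.153   0.4048]
 [-0.9998  0.0106  0.0185 -0.012 ]
 [-0.0199 -0.1528 -0.9881  1.0098]
 [ 0.      0.      0.      1.    ]]
{'time': 0.1, 'joints': array([ 1.0387,  0.2913, -0.154 ,  1.1267,  0.    ,  1.4315]), 'joint_velocities': array([ 0.0008, -0.0004,  0.0013,  0.0007, -0.0003, -0.0016]), 'joint_torque': array([  0.0008, -53.7978,  33.1918,   0.0093,  -0.0002,  -0.    ]), 'position': array([0.2007, 0.4847, 0.2308]), 'orientation': array([-0.0002,  0.1951,  0.9808, -0.0006]), 'force': array([-0.6123,  0.0875,  0.0733]), 'wrist_torque': array([ 0.0293, -0.0105,  0.023 ]), 'grasp_force': 0.0, 'gripper_width': 0.0852877009503217} 0.0187
```

View pics/scene0.png

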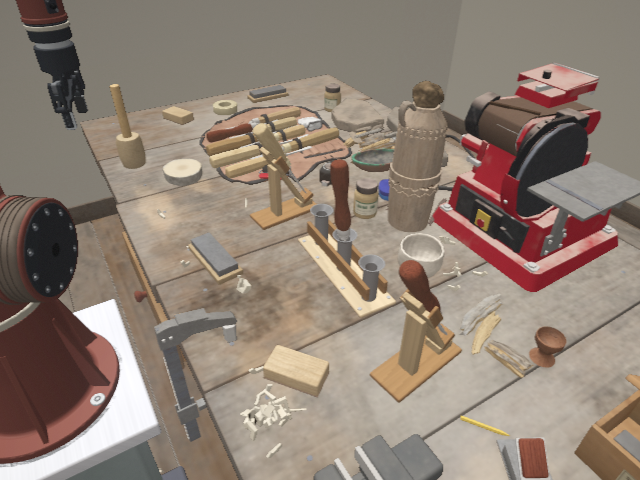

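View pics/top0.png

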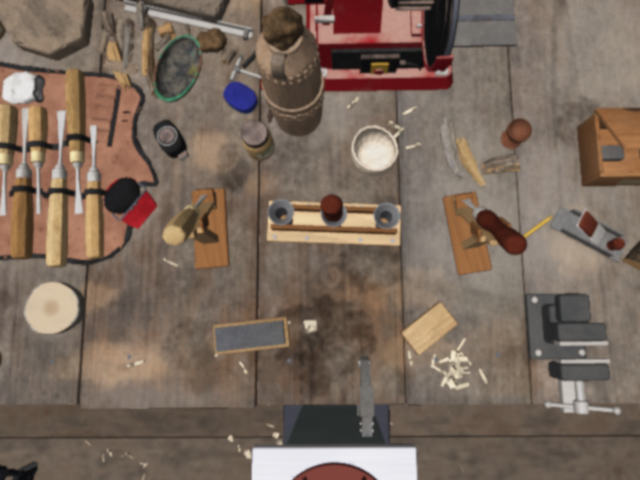

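The scene view shows the chisel on the left rest (butt ~(265,135)) and the gouge on the right rest (butt ~(412,272)). In the top view the butts are at ~(178,235) and (515,242), the tubes at ~(282,212) and (387,214), and the stored butt at (332,207). Next I'll zoom in for exact points.

```bash
python3 - <<'E'
import cv2,numpy as np
a=cv2.imread("pics/scene0.png");b=cv2.imread("pics/top0.png")
def c(im,x,y,t):
    o=cv2.resize(im[y:y+100,x:x+133],(400,300),interpolation=cv2.INTER_CUBIC)
    cv2.putText(o,f"{x},{y}",(5,15),0,.5,(0,255,0),1);return o
cv2.imwrite("pics/c1.png",np.vstack([np.hstack([c(a,210,115,0),c(a,350,255,0)]),np.hstack([c(b,130,180,0),c(b,420,180,0)])]))
cv2.imwrite("pics/c2.png",np.hstack([c(a,290,200,0),cv2.resize(b[170:270,255:410],(400,258),interpolation=cv2.INTER_CUBIC) if 0 else c(b,265,170,0)]))
E
```

```text
(no output)
```

View pics/c1.png

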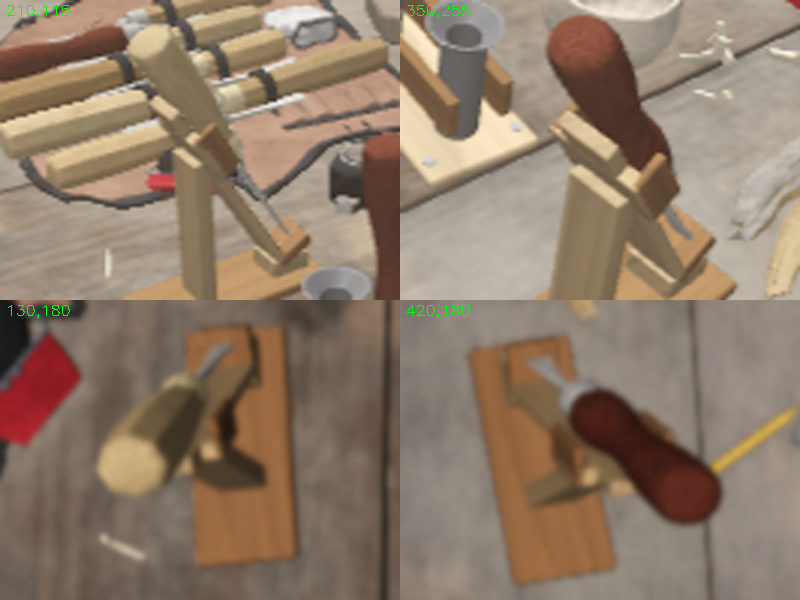

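View pics/c2.png

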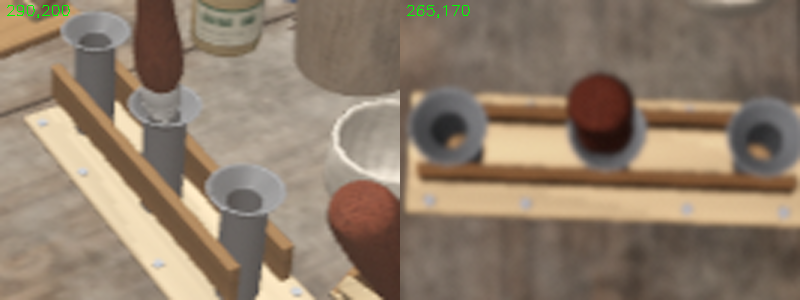

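The crops give these points (scene / top):

| Point | Scene | Top |
|---|---|---|
| Chisel butt | (260.5,131) | (174,236) |
| Chisel tip | (306.4,192.7) | (205,196) |
| Gouge butt | (411.5,270) | (515,243) |
| Gouge tip | (446.4,334) | (465,201) |
| Left tube mouth | (322,211) | (281,212) |
| Right tube mouth | (371.5,263) | (388,216) |

The stored gouge leans slightly backwards. Next I'll triangulate these.

```bash
cat > h.py <<'E'
import numpy as np
np.set_printoptions(precision=4,suppress=True)
def ray(f,u,v):
    d=f["pose"][:3,:3]@np.linalg.solve(f["mtx"],[u,v,1.]);return f["pose"][:3,3],d/np.linalg.norm(d)
def plane(f,u,v,z):
    o,d=ray(f,u,v);return o+d*(z-o[2])/d[2]
def tri(rs):
    P=[np.eye(3)-np.outer(d,d) for o,d in rs]
    x=np.linalg.solve(sum(P),sum(p@o for p,(o,d) in zip(P,rs)));return x,[np.linalg.norm(p@(x-o)) for p,(o,d) in zip(P,rs)]
def proj(f,X):
    p=f["mtx"]@(f["pose"][:3,:3].T@(np.asarray(X)-f["pose"][:3,3]));return p[:2]/p[2]
E
python3 - <<'E'
from h import *
s=dict(np.load("pics/scene0.npz"));t=dict(np.load("pics/top0.npz"))
for n,a,b,z in [("cb",(260.5,131),(174.2,235.7),.237),("ct",(306.4,192.7),(205,195.7),.03),("gb",(411.5,270),(514.8,243.3),.252),("gt",(446.4,334),(464.9,200.7),.03),("tl",(321.9,211),(281.3,212.3),.097),("tr",(371.5,263.3),(387.7,216),.097)]:
    print(n,tri([ray(s,*a),ray(t,*b)]),plane(s,*a,z),plane(t,*b,z))
for l in ([(130+188*.3325,180+33/3),(130+197*.3325,180+265/3),(130+284*.3325,180+25/3),(130+298*.3325,180+257/3)],[(420+70*.3325,180+50/3),(420+118*.3325,180+283/3),(420+168*.3325,180+37/3),(420+214*.3325,180+268/3)]):
    q=[plane(t,*p,.012) for p in l]; print([np.degrees(np.arctan2(*(q[i]-q[i+1])[[1,0]])) for i in(0,2)])
E
```

```text
cb (array([0.5338, 0.2484, 0.2375]), [np.float64(0.001496128203343646), np.float64(0.001496128203343482)]) [0.5357 0.249  0.237 ] [0.5325 0.2491 0.237 ]
ct (array([0.649 , 0.2555, 0.0391]), [np.float64(0.0024429825364107316), np.float64(0.002442982536410729)]) [0.6585 0.2675 0.03  ] [0.6491 0.259  0.03  ]
gb (array([ 0.5127, -0.2846,  0.2521]), [np.float64(0.0002679183049469272), np.float64(0.0002679183049471592)]) [ 0.513  -0.2847  0.252 ] [ 0.5124 -0.2845  0.252 ]
gt (array([ 0.6343, -0.2708,  0.0345]), [np.float64(0.003748812360166479), np.float64(0.0037488123601665145)]) [ 0.6416 -0.2695  0.03  ] [ 0.632  -0.2698  0.03  ]
tl (array([0.5992, 0.0942, 0.0957]), [np.float64(0.0007039136698951652), np.float64(0.0007039136698949251)]) [0.5989 0.0924 0.097 ] [0.5983 0.0943 0.097 ]
tr (array([ 0.5886, -0.1062,  0.0983]), [np.float64(6.445285133674472e-05), np.float64(6.445285133673116e-05)]) [ 0.5897 -0.105   0.097 ] [ 0.5888 -0.1063  0.097 ]
[np.float64(4.149856928012391), np.float64(4.771017928042185)]
[np.float64(8.874062310905128), np.float64(7.914870598048771)]
```

```bash
cat >> h.py <<'E'
from scipy.spatial.transform import Rotation as Ro
def goal_R(psi,tilt=30):  # yaw psi deg, tilt deg
    return Ro.from_euler('z',psi,degrees=True)*Ro.from_euler('y',-tilt,degrees=True)*Ro.from_matrix(np.diag([-1.,1,-1]))
def delta(P,R,n):
    "rows (n of them) from the measured pose to P,R in jog units"
    from plant import bot
    s=bot.state();q=s["orientation"];C=Ro.from_quat([q[1],q[2],q[3],q[0]])
    r=np.degrees((R*C.inv()).as_rotvec());d=np.asarray(P)-s["position"]
    print("t",s["time"],"pos",s["position"],"dmm",d*1000,"rot deg",r,"\nper row:",d/.6/n,r/5/n)
E
python3 -c "
from h import *
delta([.500,.246,.30],goal_R(4.5),14)
delta([.500,.246,.30],goal_R(4.5),10)"
```

```text
t 0.1 pos [0.2007 0.4847 0.2308] dmm [ 299.2633 -238.6785   69.2241] rot deg [ -4.6715 -29.9227  26.3988] 
per row: [ 0.0356 -0.0284  0.0082] [-0.0667 -0.4275  0.3771]
t 0.1 pos [0.2007 0.4847 0.2308] dmm [ 299.2633 -238.6785   69.2241] rot deg [ -4.6715 -29.9227  26.3988] 
per row: [ 0.0499 -0.0398  0.0115] [-0.0934 -0.5985  0.528 ]
```

```bash
python3 -m jog '[0.033,-0.027,0.023,-0.06,-0.4,0.35,0.033,-0.027,0.023,-0.06,-0.4,0.35,0.033,-0.027,0.023,-0.06,-0.4,0.35,0.033,-0.027,0.023,-0.06,-0.4,0.35,0.033,-0.027,0.023,-0.06,-0.4,0.35]' 0
python3 -m jog '[0.033,-0.027,0,-0.06,-0.4,0.35,0.033,-0.027,0,-0.06,-0.4,0.35,0.033,-0.027,0,-0.06,-0.4,0.35,0.033,-0.027,0,-0.06,-0.4,0.35,0.033,-0.027,0,-0.06,-0.4,0.35]'
python3 -m jog '[0.033,-0.027,0,-0.06,-0.4,0.35,0.033,-0.027,0,-0.06,-0.4,0.35,0.033,-0.027,0,-0.06,-0.4,0.35,0.033,-0.027,0,-0.06,-0.4,0.35,0.033,-0.027,0,-0.06,-0.4,0.35]'
python3 -m jog '[0,0,0,0,0,0,0,0,0,0,0,0]'
python3 - <<'E'
from h import *
delta([.508,.246,.282],goal_R(4.5),3)
from plant import bot,vision
import cv2
f=vision.grab_frame("wrist");g=vision.grab_frame("scene");np.savez("pics/w1.npz",**f);print(bot.state()["joints"])
for n,X in (("butt",[.5338,.2484,.2375]),("tip",[.653,.2578,.03])): print(n,proj(f,X))
cv2.imwrite("pics/w1.png",np.hstack([cv2.resize(f["color"],(400,300)),cv2.resize(g["color"][20:320,100:500],(400,300))])[:,:,::-1])
E
```

```text
time: 0.52
position: [0.3006, 0.4031, 0.3007]
orientation: [0.089, 0.118, 0.989, 0.004]
force: [0.7, 1.2, 0.1]
gripper_width: 0.085
grasp_force: 0.0
time: 0.93
position: [0.3996, 0.322, 0.3001]
orientation: [0.175, 0.041, 0.984, 0.008]
force: [0.1, 0.6, -0.2]
gripper_width: 0.0855
grasp_force: 0.0
time: 1.35
position: [0.4985, 0.241, 0.3002]
orientation: [0.26, -0.038, 0.965, 0.012]
force: [-0.3, 0.2, -0.1]
gripper_width: 0.0858
grasp_force: 0.0
time: 1.52
position: [0.4978, 0.2408, 0.2997]
orientation: [0.259, -0.036, 0.965, 0.012]
force: [-0.9, 0.3, 0.4]
gripper_width: 0.0854
grasp_force: 0.0
t 1.5167 pos [0.4978 0.2408 0.2997] dmm [ 10.1916   5.1758 -17.7165] rot deg [-0.2636 -0.0253  0.2002] 
per row: [ 0.0057  0.0029 -0.0098] [-0.0176 -0.0017  0.0133]
[ 0.4163 -0.0556 -0.5261  0.6004 -0.1631  0.299 ]
butt [318.7043 250.7848]
tip [316.4946 185.861 ]
```

View pics/w1.png

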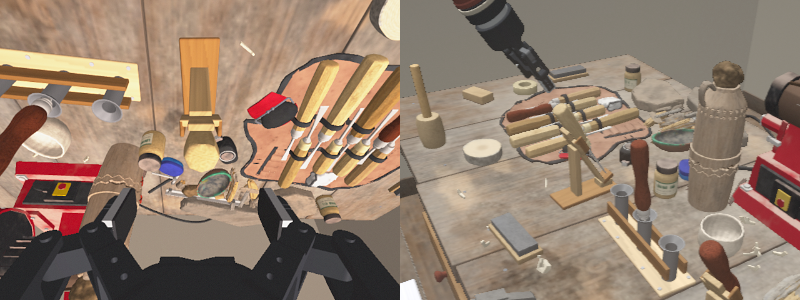

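The wrist view shows the chisel butt at about (323,256) full scale, against a predicted (319,251), so it is centred between the fingers. The scene half shows the gripper clear of everything. Going in along the axis.

```bash
python3 -m jog '[0.017,0.01,-0.03,0,0,0,0.01,0.001,-0.018,0,0,0,0.01,0.001,-0.018,0,0,0,0.01,0.001,-0.018,0,0,0,0.01,0.001,-0.018,0,0,0]' 
python3 -m jog '[0.01,0.001,-0.018,0,0,0,0.011,0.001,-0.018,0,0,0,0.011,0.001,-0.018,0,0,0,0.011,0.001,-0.018,0,0,0,0,0,0,0,0,0]'
python3 - <<'E'
from h import *
from plant import vision
import cv2
delta([.558,.251,.195],goal_R(4.5),1)
f=vision.grab_frame("wrist");g=vision.grab_frame("scene")
cv2.imwrite("pics/w2.png",np.hstack([cv2.resize(f["color"],(400,300)),cv2.resize(g["color"][60:210,180:380],(400,300))])[:,:,::-1])
E
```

```text
time: 2.03
position: [0.5319, 0.2516, 0.2385]
orientation: [0.259, -0.037, 0.965, 0.013]
force: [0.1, -0.0, 0.3]
gripper_width: 0.0853
grasp_force: 0.0
time: 2.45
position: [0.5572, 0.2535, 0.1937]
orientation: [0.257, -0.037, 0.965, 0.012]
force: [-0.1, -0.8, -0.1]
gripper_width: 0.0851
grasp_force: 0.0
t 2.45 pos [0.5572 0.2535 0.1937] dmm [ 0.7697 -2.5031  1.3436] rot deg [-0.2228 -0.1432  0.0113] 
per row: [ 0.0013 -0.0042  0.0022] [-0.0446 -0.0286  0.0023]
```

View pics/w2.png

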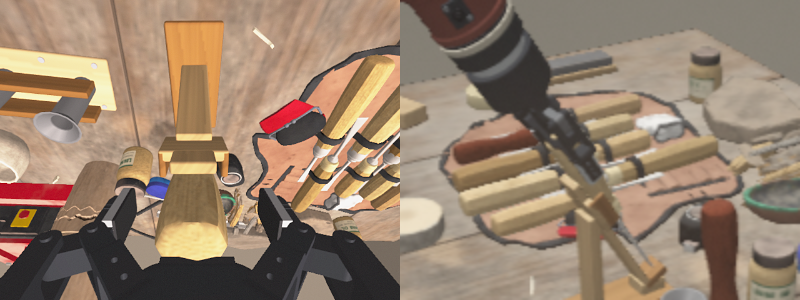

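The handle sits between the fingers about 2 mm to the left in the wrist view (butt at ~(192,240) in the crop, finger centre at 199). I'll shift y by -2 mm, close the fingers and lift along the axis.

```bash
python3 -m jog '[0,-0.0035,0,0,0,0,0,0,0,0,0,0]'
python3 -m jog '[0,0,0,0,0,0,0,0,0,0,0,0,0,0,0,0,0,0,0,0,0,0,0,0,0,0,0,0,0,0]' 1 60
python3 -m jog '[0,0,0,0,0,0,0,0,0,0,0,0,0,0,0,0,0,0]'
python3 -c "
from h import *
delta([.5,.2465,.335],goal_R(4.5),10)"
```

```text
time: 2.72
position: [0.5579, 0.251, 0.1968]
orientation: [0.259, -0.037, 0.965, 0.013]
force: [0.2, -0.8, -0.1]
gripper_width: 0.0852
grasp_force: 0.0
time: 3.13
position: [0.558, 0.2507, 0.1962]
orientation: [0.259, -0.037, 0.965, 0.012]
force: [-2.7, 0.4, 2.3]
gripper_width: 0.0389
grasp_force: 59.6
time: 3.38
position: [0.558, 0.2507, 0.1961]
orientation: [0.259, -0.037, 0.965, 0.012]
force: [-3.2, -1.0, 5.2]
gripper_width: 0.0387
grasp_force: 59.7
t 3.3833 pos [0.558  0.2507 0.1961] dmm [-58.0432  -4.2486 138.8748] rot deg [-0.2785  0.0612  0.0615] 
per row: [-0.0097 -0.0007  0.0231] [-0.0056  0.0012  0.0012]
```

```bash
python3 -m jog '[-0.007,-0.0006,0.0145,0,0,0,-0.008,-0.0006,0.0145,0,0,0,-0.008,-0.0006,0.0145,0,0,0,-0.008,-0.0006,0.0145,0,0,0,-0.008,-0.0006,0.0145,0,0,0]'
python3 -m jog '[-0.008,-0.0006,0.02,0,0,0,-0.008,-0.0006,0.03,0,0,0,0,0,0.04,0,0,0,0,0,0.045,0,0,0,0,0,0.03,0,0,0]'
python3 -m jog '[0,0,0.01,0,0,0,0,0,0,0,0,0]'
python3 -c "
from h import *
delta([.599,.094,.345],goal_R(0,0),10)"
```

```text
time: 3.8
position: [0.5339, 0.2489, 0.2406]
orientation: [0.259, -0.037, 0.965, 0.012]
force: [0.7, 1.4, -0.0]
gripper_width: 0.0387
grasp_force: 61.0
time: 4.22
position: [0.5249, 0.2484, 0.342]
orientation: [0.26, -0.037, 0.965, 0.013]
force: [1.8, -0.4, -1.1]
gripper_width: 0.0388
grasp_force: 61.0
time: 4.38
position: [0.5254, 0.2485, 0.3467]
orientation: [0.261, -0.037, 0.965, 0.013]
force: [0.1, 0.4, -0.6]
gripper_width: 0.0382
grasp_force: 61.0
t 4.3833 pos [0.5254 0.2485 0.3467] dmm [  73.6302 -154.5377   -1.6938] rot deg [-1.4991 30.2171 -4.2606] 
per row: [ 0.0123 -0.0258 -0.0003] [-0.03    0.6043 -0.0852]
```

```bash
python3 -m jog '[0.0123,-0.0258,0,-0.03,0.604,-0.085,0.0123,-0.0258,0,-0.03,0.604,-0.085,0.0123,-0.0258,0,-0.03,0.604,-0.085,0.0123,-0.0258,0,-0.03,0.604,-0.085,0.0123,-0.0258,0,-0.03,0.604,-0.085]'
python3 -m jog '[0.0123,-0.0258,0,-0.03,0.604,-0.085,0.0123,-0.0258,0,-0.03,0.604,-0.085,0.0123,-0.0258,0,-0.03,0.604,-0.085,0.0123,-0.0258,0,-0.03,0.604,-0.085,0.0123,-0.0258,0,-0.03,0.604,-0.085]'
python3 -m jog '[0,0,0,0,0,0,0,0,0,0,0,0,0,0,0,0,0,0]'
python3 - <<'E'
from h import *
from plant import vision
import cv2
delta([.599,.094,.345],goal_R(0,0),1)
f=vision.grab_frame("top");g=vision.grab_frame("scene")
np.savez("pics/s3.npz",**g);np.savez("pics/t3.npz",**f)
o=[]
for F,x,y in((g,260,90),(f,230,150)):
    o.append(cv2.resize(F["color"][y:y+150,x:x+100],(400,600),interpolation=cv2.INTER_CUBIC))
cv2.imwrite("pics/w3.png",np.hstack(o)[:,:,::-1])
E
```

```text
time: 4.8
position: [0.5612, 0.17, 0.3429]
orientation: [0.128, -0.019, 0.992, 0.006]
force: [0.9, 0.5, -0.8]
gripper_width: 0.0384
grasp_force: 60.9
time: 5.22
position: [0.5984, 0.0926, 0.3429]
orientation: [-0.004, -0.0, 1.0, -0.0]
force: [0.6, 0.0, -0.8]
gripper_width: 0.0383
grasp_force: 60.9
time: 5.47
position: [0.5982, 0.0937, 0.3432]
orientation: [-0.002, -0.0, 1.0, -0.0]
force: [-0.8, -0.1, -1.4]
gripper_width: 0.0383
grasp_force: 60.9
t 5.4667 pos [0.5982 0.0937 0.3432] dmm [0.7776 0.2693 1.8243] rot deg [ 0.0472 -0.2451 -0.0377] 
per row: [0.0013 0.0004 0.003 ] [ 0.0094 -0.049  -0.0075]
```

View pics/w3.png

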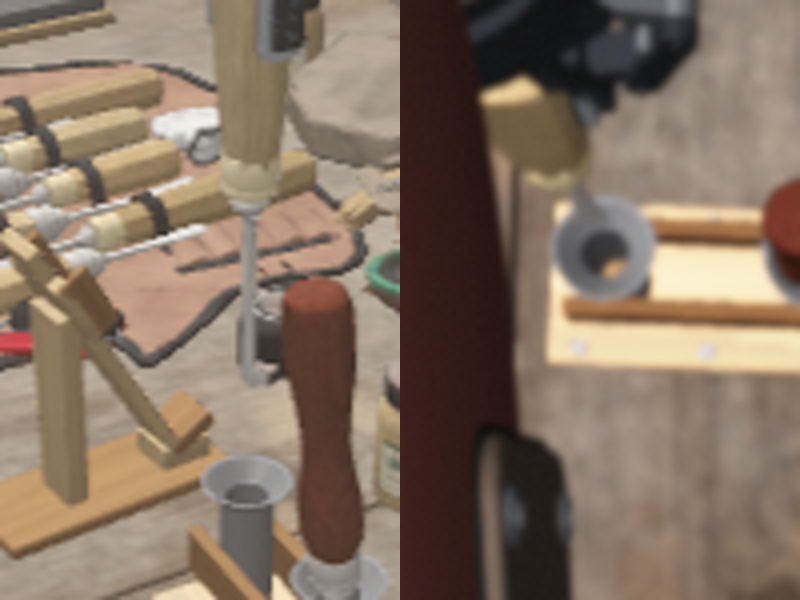

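The scene half shows the chisel tip at full-image (324,185), upright above the left tube mouth. In the top half the tip is at about (280,204). Next I'll triangulate the tip.

```bash
python3 - <<'E'
from h import *
s=dict(np.load("pics/s3.npz"));t=dict(np.load("pics/t3.npz"))
print(tri([ray(s,324,185),ray(t,280,204)]),plane(s,324,185,.152),plane(t,280,204,.152),proj(t,[.598,.0937,.152]),proj(s,[.598,.0937,.152]))
print(tri([ray(s,260+248/4,90+204/4),ray(t,230+145/4,150+180/4)]))
E
```

```text
(array([0.5998, 0.0884, 0.1648]), [np.float64(0.001005455971229598), np.float64(0.0010054559712295457)]) [0.6118 0.1061 0.152 ] [0.6018 0.0904 0.152 ] [278.1192 206.0935] [321.4491 189.3555]
(array([0.5951, 0.0969, 0.2622]), [np.float64(0.004345956912157622), np.float64(0.004345956912157541)])
```

```bash
python3 -m jog '[0.001,0.004,-0.02,0,0,0,0,0,-0.025,0,0,0,0,0,-0.025,0,0,0,0,0,-0.025,0,0,0,0,0,-0.02,0,0,0]'
python3 -m jog '[0,0,-0.01,0,0,0,0,0,-0.01,0,0,0,0,0,-0.01,0,0,0,0,0,0,0,0,0]'
python3 -m jog '[0,0,-0.01,0,0,0,0,0,-0.01,0,0,0,0,0,-0.01,0,0,0,0,0,0,0,0,0]'
```

```text
time: 5.98
position: [0.5983, 0.0967, 0.2751]
orientation: [-0.001, -0.001, 1.0, -0.0]
force: [0.7, 0.4, -1.1]
gripper_width: 0.0387
grasp_force: 60.9
time: 6.32
position: [0.5989, 0.096, 0.2569]
orientation: [-0.002, -0.0, 1.0, -0.001]
force: [0.0, 0.4, 0.3]
gripper_width: 0.0386
grasp_force: 60.9
time: 6.65
position: [0.5988, 0.0957, 0.238]
orientation: [-0.002, -0.0, 1.0, -0.001]
force: [-0.0, 0.3, -0.7]
gripper_width: 0.0385
grasp_force: 60.9
```

```bash
python3 -m jog '[0,0,-0.01,0,0,0,0,0,-0.01,0,0,0,0,0,-0.01,0,0,0,0,0,0,0,0,0]'
python3 -m jog '[0,0,-0.01,0,0,0,0,0,-0.01,0,0,0,0,0,-0.005,0,0,0,0,0,0,0,0,0]'
python3 - <<'E'
from h import *
from plant import vision
import cv2
g=vision.grab_frame("scene")
cv2.imwrite("pics/w4.png",cv2.resize(g["color"][110:260,260:410],(600,600),interpolation=cv2.INTER_CUBIC)[:,:,::-1])
E
```

```text
time: 6.98
position: [0.5987, 0.0957, 0.2199]
orientation: [-0.002, -0.0, 1.0, -0.001]
force: [-1.1, 0.1, -0.9]
gripper_width: 0.0385
grasp_force: 60.9
time: 7.32
position: [0.5989, 0.0958, 0.2054]
orientation: [-0.002, -0.0, 1.0, -0.001]
force: [-0.6, 0.4, -0.7]
gripper_width: 0.0389
grasp_force: 60.9
```

View pics/w4.png

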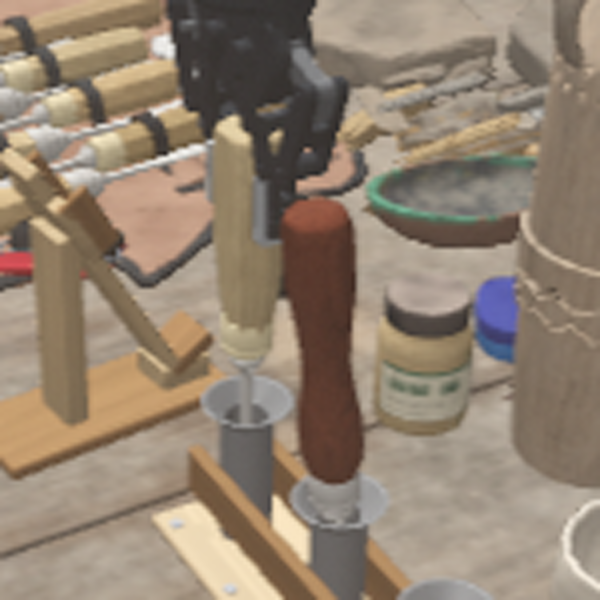

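The chisel blade is inside the left tube, with the ferrule just above the mouth (~(245,370) in the crop). I'll keep lowering gently until it touches.

```bash
python3 -m jog '[0,0,-0.005,0,0,0,0,0,-0.005,0,0,0,0,0,0,0,0,0]'|grep -E 'pos|force'
python3 -m jog '[0,0,-0.005,0,0,0,0,0,-0.003,0,0,0,0,0,0,0,0,0]'|grep -E 'pos|force'
```

```text
position: [0.5992, 0.0958, 0.1999]
force: [0.0, 0.4, -1.5]
grasp_force: 60.9
position: [0.5995, 0.0958, 0.1956]
force: [0.5, 1.2, 1.1]
grasp_force: 61.2
```

```bash
python3 -m jog '[0,0,-0.004,0,0,0,0,0,0,0,0,0]'|grep -E 'pos|force'
```

```text
position: [0.6006, 0.0958, 0.1949]
force: [-0.2, 0.4, 12.0]
grasp_force: 61.9
```

```bash
python3 -m jog '[0,0,0.002,0,0,0,0,0,0,0,0,0,0,0,0,0,0,0,0,0,0,0,0,0,0,0,0,0,0,0]' 0
python3 -m jog '[0,0,0.01,0,0,0,0,0,0.02,0,0,0,0,0,0.03,0,0,0,0,0,0.03,0,0,0,0,0,0.04,0,0,0]'
python3 -m jog '[0,0,0.04,0,0,0,0,0,0.03,0,0,0,0,0,0,0,0,0]'
python3 - <<'E'
from h import *
from plant import vision
import cv2
g=vision.grab_frame("scene");f=vision.grab_frame("top")
cv2.imwrite("pics/w5.png",np.hstack([cv2.resize(F["color"][y:y+150,x:x+100],(400,600),interpolation=cv2.INTER_CUBIC)for F,x,y in((g,280,110),(f,250,150))])[:,:,::-1])
# gouge: approach pose, grasp pose
psi=7.5;u=np.array([-.5*np.cos(np.radians(psi)),-.5*np.sin(np.radians(psi)),.866]);b=np.array([.5127,-.2846,.2521])
print(u,b-.05*u)
delta(b+.06*u,goal_R(psi),15)
E
```

```text
time: 8.45
position: [0.5992, 0.0958, 0.1941]
orientation: [-0.002, -0.0, 1.0, -0.001]
force: [0.4, 0.9, 0.9]
gripper_width: 0.0853
grasp_force: 0.0
time: 8.87
position: [0.5987, 0.0958, 0.2726]
orientation: [-0.002, -0.0, 1.0, -0.001]
force: [0.2, -0.1, 1.0]
gripper_width: 0.0854
grasp_force: 0.0
time: 9.12
position: [0.6008, 0.0959, 0.3188]
orientation: [0.002, -0.0, 1.0, -0.0]
force: [0.8, 0.5, 0.4]
gripper_width: 0.0851
grasp_force: 0.0
[-0.4957 -0.0653  0.866 ] [ 0.5375 -0.2813  0.2088]
t 9.2167 pos [0.5997 0.0958 0.3151] dmm [-116.751  -384.3489  -11.0069] rot deg [  2.0304 -30.0355   7.3064] 
per row: [-0.013  -0.0427 -0.0012] [ 0.0271 -0.4005  0.0974]
```

View pics/w5.png

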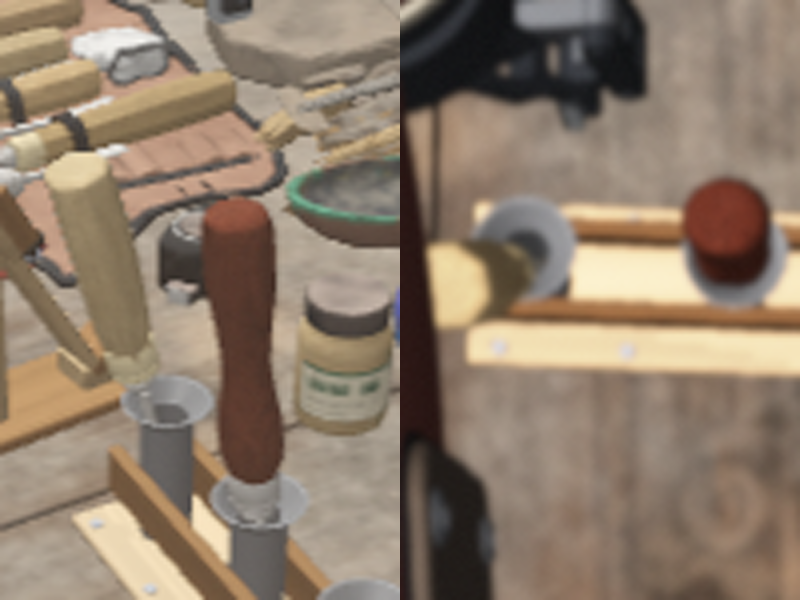

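The chisel stands in the left tube leaning slightly, clear of the stored gouge. Now the gouge.

```bash
python3 -m jog '[-0.013,-0.043,0.005,0.027,-0.4,0.097,-0.013,-0.043,0.005,0.027,-0.4,0.097,-0.013,-0.043,0.005,0.027,-0.4,0.097,-0.013,-0.043,0,0.027,-0.4,0.097,-0.013,-0.043,0,0.027,-0.4,0.097]'|grep pos
python3 -m jog '[-0.013,-0.043,0,0.027,-0.4,0.097,-0.013,-0.043,0,0.027,-0.4,0.097,-0.013,-0.043,0,0.027,-0.4,0.097,-0.013,-0.043,0,0.027,-0.4,0.097,-0.013,-0.043,0,0.027,-0.4,0.097]'|grep pos
python3 -m jog '[-0.013,-0.043,0,0.027,-0.4,0.097,-0.013,-0.043,0,0.027,-0.4,0.097,-0.013,-0.043,0,0.027,-0.4,0.097,-0.013,-0.043,0,0.027,-0.4,0.097,-0.013,-0.043,0,0.027,-0.4,0.097]'|grep pos
python3 -m jog '[0,0,0,0,0,0,0,0,0,0,0,0]'|grep -E 'pos|time'
python3 - <<'E'
from h import *
from plant import vision
import cv2
psi=7.5;u=np.array([-.4957,-.0653,.866]);b=np.array([.5127,-.2846,.2521])
delta(b+.06*u,goal_R(psi),1);delta(b-.05*u,goal_R(psi),10)
f=vision.grab_frame("wrist");np.savez("pics/w6.npz",**f)
im=cv2.GaussianBlur(f["color"],(5,5),0).astype(int)
m=((im[...,0]>50)&(im[...,0]>1.7*im[...,1])&(im[...,0]>1.7*im[...,2])).astype(np.uint8)
n,l,st,c=cv2.connectedComponentsWithStats(m)
for i in range(1,n):
    if st[i,4]>300: print(st[i],c[i])
for k in(0,.04,.07,.1): print(k,proj(f,b-k*u))
E
```

```text
position: [0.5593, -0.0341, 0.3223]
position: [0.5202, -0.1629, 0.3224]
position: [0.4813, -0.2919, 0.3225]
time: 10.63
position: [0.4811, -0.2921, 0.3219]
t 10.6333 pos [ 0.4811 -0.2921  0.3219] dmm [  1.8469   3.5827 -17.8287] rot deg [-0.113  -0.2214  0.2292] 
per row: [ 0.0031  0.006  -0.0297] [-0.0226 -0.0443  0.0458]
t 10.6333 pos [ 0.4811 -0.2921  0.3219] dmm [  56.3739   10.7657 -113.0887] rot deg [-0.113  -0.2214  0.2292] 
per row: [ 0.0094  0.0018 -0.0188] [-0.0023 -0.0044  0.0046]
[ 46  64  33  27 576] [60.9722 77.2951]
[107 101  34  48 837] [123.5197 124.8375]
[ 295  194   50   61 2369] [319.3482 224.7822]
[ 535  207  105  122 4580] [591.1694 270.2568]
[ 295  266  158  110 3504] [362.2417 289.7412]
[ 319  293  114  137 5247] [376.7591 359.0364]
0 [316.7802 238.4571]
0.04 [316.5317 222.0037]
0.07 [316.387  212.4251]
0.1 [316.2677 204.523 ]
```

```bash
python3 -m jog '[0.003,0.007,-0.03,0,0,0,0.009,0.0013,-0.0159,0,0,0,0.009,0.0013,-0.0159,0,0,0,0.009,0.0013,-0.0159,0,0,0,0.009,0.0013,-0.0159,0,0,0]'|grep -E 'pos|force'
python3 -m jog '[0.009,0.0013,-0.0159,0,0,0,0.009,0.0013,-0.0159,0,0,0,0.009,0.0013,-0.0159,0,0,0,0.009,0.0013,-0.0159,0,0,0,0.009,0.0013,-0.0159,0,0,0]'|grep -E 'pos|force'
python3 -m jog '[0.009,0.0013,-0.0159,0,0,0,0,0,0,0,0,0]'|grep -E 'pos|force'
python3 - <<'E'
from h import *
from plant import vision
import cv2
delta([.5375,-.2803,.2088],goal_R(7.5),1)
f=vision.grab_frame("wrist")
im=cv2.GaussianBlur(f["color"],(5,5),0).astype(int)
m=((im[...,0]>50)&(im[...,0]>1.7*im[...,1])&(im[...,0]>1.7*im[...,2])).astype(np.uint8)
for v in range(260,440,20):
    x=np.flatnonzero(m[v,200:440])+200; d=np.flatnonzero(im[v,:,:].sum(1)<110); L=d[d<318];R=d[d>318]
    print(v,x[[0,-1]] if len(x) else None,len(x))
E
```

```text
position: [0.5065, -0.282, 0.2666]
force: [-0.0, -0.1, 0.8]
grasp_force: 0.0
position: [0.5335, -0.2779, 0.2189]
force: [0.2, -0.2, 0.2]
grasp_force: 0.0
position: [0.5384, -0.2765, 0.208]
force: [-0.4, -0.1, 0.8]
grasp_force: 0.0
t 11.6833 pos [ 0.5384 -0.2765  0.208 ] dmm [-0.9011 -3.8044  0.8472] rot deg [-0.1211 -0.2607 -0.1061] 
per row: [-0.0015 -0.0063  0.0014] [-0.0242 -0.0521 -0.0212]
260 [284 331] 48
280 [279 330] 52
300 [267 339] 73
320 [259 413] 155
340 [253 412] 118
360 [247 352] 106
380 [248 351] 104
400 [255 425] 134
420 [377 412] 36
```

```bash
python3 -m jog '[0,-0.0075,0,0,0,0,0,0,0,0,0,0]'|grep -E 'pos|force'
python3 -m jog '[0,0,0,0,0,0,0,0,0,0,0,0,0,0,0,0,0,0,0,0,0,0,0,0,0,0,0,0,0,0]' 1 60
python3 -m jog '[0,0,0,0,0,0,0,0,0,0,0,0,0,0,0,0,0,0]'
```

```text
position: [0.5385, -0.284, 0.2108]
force: [-0.3, 0.3, 0.2]
grasp_force: 0.0
time: 12.32
position: [0.538, -0.2834, 0.2102]
orientation: [0.257, -0.063, 0.964, 0.017]
force: [-3.2, 2.2, 4.2]
gripper_width: 0.0347
grasp_force: 58.9
time: 12.57
position: [0.5381, -0.2834, 0.2102]
orientation: [0.257, -0.063, 0.964, 0.017]
force: [-4.2, 1.6, 4.8]
gripper_width: 0.0349
grasp_force: 58.9
```

```bash
python3 -m jog '[-0.007,-0.001,0.0145,0,0,0,-0.008,-0.0011,0.0145,0,0,0,-0.008,-0.0011,0.0145,0,0,0,-0.008,-0.0011,0.0145,0,0,0,-0.008,-0.0011,0.0145,0,0,0]'|grep -E 'pos|force|width'
python3 -m jog '[-0.008,-0.0011,0.02,0,0,0,-0.008,-0.001,0.03,0,0,0,0,0,0.04,0,0,0,0,0,0.04,0,0,0,0,0,0.03,0,0,0]'|grep -E 'pos|force|width'
python3 -m jog '[0,0,0.02,0,0,0,0,0,0,0,0,0]'|grep -E 'pos|force|width'
python3 -c "
from h import *
delta([.589,-.106,.36],goal_R(0,0),10)"
```

```text
position: [0.5144, -0.2871, 0.2537]
force: [0.2, -0.1, -0.5]
gripper_width: 0.0344
grasp_force: 60.2
position: [0.5052, -0.2886, 0.3514]
force: [0.6, -0.3, -0.1]
gripper_width: 0.0348
grasp_force: 60.2
position: [0.5059, -0.2892, 0.3643]
force: [0.6, -0.3, -0.6]
gripper_width: 0.0349
grasp_force: 60.2
t 13.5667 pos [ 0.5059 -0.2892  0.3643] dmm [ 83.0745 183.2469  -4.2967] rot deg [-1.7352 29.9863 -7.3455] 
per row: [ 0.0138  0.0305 -0.0007] [-0.0347  0.5997 -0.1469]
```

```bash
python3 -m jog '[0.0138,0.0305,0,-0.035,0.6,-0.147,0.0138,0.0305,0,-0.035,0.6,-0.147,0.0138,0.0305,0,-0.035,0.6,-0.147,0.0138,0.0305,0,-0.035,0.6,-0.147,0.0138,0.0305,0,-0.035,0.6,-0.147]'|grep pos
python3 -m jog '[0.0138,0.0305,0,-0.035,0.6,-0.147,0.0138,0.0305,0,-0.035,0.6,-0.147,0.0138,0.0305,0,-0.035,0.6,-0.147,0.0138,0.0305,0,-0.035,0.6,-0.147,0.0138,0.0305,0,-0.035,0.6,-0.147]'|grep pos
python3 -m jog '[0,0,0,0,0,0,0,0,0,0,0,0]'|grep pos
python3 -m jog '[0,0,-0.025,0,0,0,0,0,-0.025,0,0,0,0,0,0,0,0,0]'
python3 - <<'E'
from h import *
from plant import vision
import cv2
delta([.589,-.106,.33],goal_R(0,0),1)
g=vision.grab_frame("scene");f=vision.grab_frame("top")
for n,F in(("s",g),("t",f)): np.savez(f"pics/{n}7.npz",**F)
cv2.imwrite("pics/w7.png",np.hstack([cv2.resize(F["color"][y:y+150,x:x+100],(400,600),interpolation=cv2.INTER_CUBIC)for F,x,y in((g,320,140),(f,335,150))])[:,:,::-1])
E
```

```text
position: [0.5465, -0.1959, 0.3606]
position: [0.5882, -0.1042, 0.3605]
position: [0.5887, -0.1043, 0.3592]
time: 14.82
position: [0.5864, -0.1057, 0.3286]
orientation: [-0.003, 0.001, 1.0, 0.002]
force: [-0.0, -0.8, -1.1]
gripper_width: 0.0347
grasp_force: 60.1
t 14.8167 pos [ 0.5864 -0.1057  0.3286] dmm [ 2.6157 -0.3037  1.3625] rot deg [-0.2402 -0.3361  0.1493] 
per row: [ 0.0044 -0.0005  0.0023] [-0.048  -0.0672  0.0299]
```

View pics/w7.png

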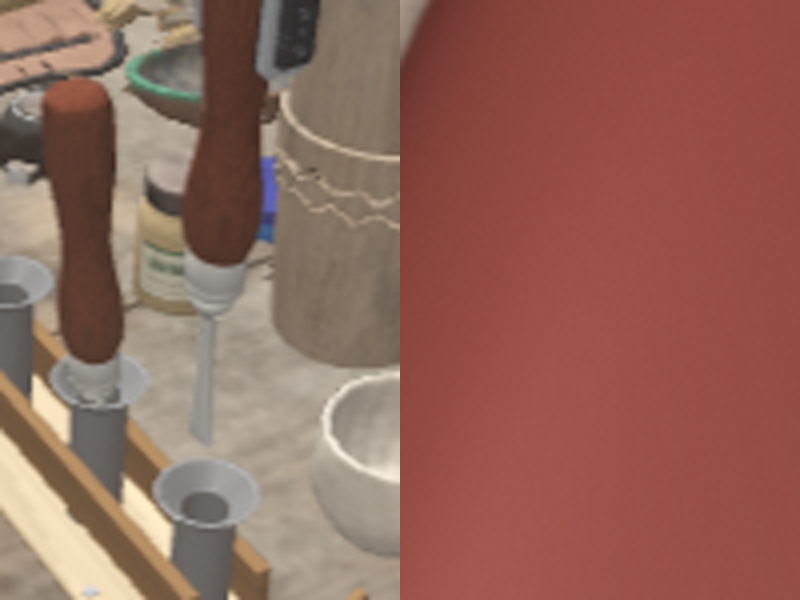

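The scene half shows the gouge upright over the right tube, with its tip at full-image (371,250) and the mouth at (371.5,263). The arm blocks the top view. I'll compare this with the projection.

```bash
python3 - <<'E'
from h import *
s=dict(np.load("pics/s7.npz"))
for z in(.097,.11,.12,.13,.14): print(z,proj(s,[.5864,-.1057,z]),proj(s,[.5886,-.1062,z]), plane(s,370.7,250,z))
E
```

```text
0.097 [370.3162 264.0929] [371.418  263.8561] [ 0.6118 -0.0717  0.097 ]
0.11 [370.8164 258.8347] [371.9277 258.5991] [ 0.6016 -0.0842  0.11  ]
0.12 [371.2073 254.7253] [372.326  254.4908] [ 0.5938 -0.0939  0.12  ]
0.13 [371.6036 250.5584] [372.73  250.325] [ 0.5859 -0.1035  0.13  ]
0.14 [372.0056 246.3329] [373.1395 246.1006] [ 0.5781 -0.1132  0.14  ]
```

```bash
python3 -m jog '[0.004,0,-0.015,0,0,0,0,0,-0.015,0,0,0,0,0,-0.015,0,0,0,0,0,-0.015,0,0,0,0,0,0,0,0,0]'|grep -E 'pos|force|width'
python3 -m jog '[0,0,-0.012,0,0,0,0,0,-0.012,0,0,0,0,0,-0.012,0,0,0,0,0,0,0,0,0]'|grep -E 'pos|force|width'
```

```text
position: [0.5894, -0.1049, 0.2932]
force: [0.9, 0.5, -0.2]
gripper_width: 0.0343
grasp_force: 60.1
position: [0.5898, -0.1051, 0.2722]
force: [0.9, -0.1, -1.0]
gripper_width: 0.0344
grasp_force: 60.1
```

```bash
python3 -m jog '[0,0,-0.01,0,0,0,0,0,-0.01,0,0,0,0,0,-0.01,0,0,0,0,0,0,0,0,0]'|grep -E 'pos|force|width'
python3 -m jog '[0,0,-0.01,0,0,0,0,0,-0.01,0,0,0,0,0,-0.005,0,0,0,0,0,0,0,0,0]'|grep -E 'pos|force|width'
```

```text
position: [0.5898, -0.1051, 0.2545]
force: [-0.6, 0.2, -0.7]
gripper_width: 0.0345
grasp_force: 60.1
position: [0.5899, -0.1051, 0.24]
force: [0.0, -0.5, -0.7]
gripper_width: 0.0344
grasp_force: 60.1
```

```bash
python3 -m jog '[0,0,-0.01,0,0,0,0,0,-0.01,0,0,0,0,0,0,0,0,0]'|grep -E 'pos|force|width'
python3 -m jog '[0,0,-0.007,0,0,0,0,0,-0.006,0,0,0,0,0,0,0,0,0]'|grep -E 'pos|force|width'
```

```text
position: [0.5898, -0.1051, 0.2276]
force: [0.7, -0.2, -1.0]
gripper_width: 0.0344
grasp_force: 60.1
position: [0.59, -0.1051, 0.2203]
force: [0.4, -0.2, -0.7]
gripper_width: 0.0347
grasp_force: 60.1
```

```bash
python3 -m jog '[0,0,-0.004,0,0,0,0,0,-0.004,0,0,0,0,0,0,0,0,0]'|grep -E 'pos|force|width'
```

```text
position: [0.5903, -0.1052, 0.2159]
force: [-0.4, -0.4, -1.6]
gripper_width: 0.0344
grasp_force: 60.1
```

```bash
python3 -m jog '[0,0,-0.005,0,0,0,0,0,0,0,0,0]'|grep -E 'pos|force|width'
python3 -m jog '[0,0,-0.005,0,0,0,0,0,0,0,0,0]'|grep -E 'pos|force|width'
```

```text
position: [0.5906, -0.1053, 0.2134]
force: [0.7, -0.5, 1.6]
gripper_width: 0.0344
grasp_force: 60.6
position: [0.5908, -0.1053, 0.2107]
force: [1.3, -1.6, 0.6]
gripper_width: 0.0346
grasp_force: 60.3
```

```bash
python3 -m jog '[0,0,-0.004,0,0,0,0,0,0,0,0,0]'|grep -E 'pos|force|width'
```

```text
position: [0.5917, -0.1055, 0.2097]
force: [0.4, 1.1, 13.9]
gripper_width: 0.0346
grasp_force: 61.8
```

Contact at the expected depth. Release and retreat straight up.

```bash
python3 -m jog '[0,0,0.002,0,0,0,0,0,0,0,0,0,0,0,0,0,0,0,0,0,0,0,0,0,0,0,0,0,0,0]' 0|grep -E 'pos|force|width'
python3 -m jog '[0,0,0.01,0,0,0,0,0,0.02,0,0,0,0,0,0.03,0,0,0,0,0,0.03,0,0,0,0,0,0.04,0,0,0]'|grep -E 'pos|force|width'
python3 -m jog '[0,0,0.03,0,0,0,0,0,0.02,0,0,0,-0.04,0,0,0,0,0,-0.06,0,0,0,0,0,-0.06,0,0,0,0,0]'|grep -E 'pos|force|width'
python3 -m jog '[-0.06,0,0,0,0,0,-0.06,0,0,0,0,0,-0.06,0,0,0,0,0,0,0,0,0,0,0,0,0,0,0,0,0]'|grep -E 'time|pos|force|width'
python3 - <<'E'
from h import *
from plant import vision
import cv2
g=vision.grab_frame("scene");f=vision.grab_frame("top")
for n,F in(("scene",g),("top",f)):
    o=np.load(f"pics/{n}0.npz")["color"].astype(int);im=F["color"].astype(int)
    d=(np.abs(im-o).sum(2)>90).astype(np.uint8)
    k,l,st,c=cv2.connectedComponentsWithStats(cv2.morphologyEx(d,cv2.MORPH_OPEN,np.ones((3,3))))
    print(n,"changed",[list(map(int,s)) for s in st[1:] if s[4]>60])
    m=((im[...,0]>60)&(im[...,0]>1.7*im[...,1])&(im[...,0]>1.7*im[...,2])).astype(np.uint8)
    k,l,st,c=cv2.connectedComponentsWithStats(m)
    print("red",[list(map(int,s)) for s in st[1:] if s[4]>150])
for X in([.5886,-.1062,.013],[.5886,-.1062,.113],[.5886,-.1062,.269]): print(proj(g,X),proj(f,X))
E
```

```text
position: [0.5901, -0.1052, 0.2087]
force: [0.2, -0.5, -0.4]
gripper_width: 0.0855
grasp_force: 0.0
position: [0.5897, -0.105, 0.2872]
force: [0.5, -0.1, 0.1]
gripper_width: 0.0852
grasp_force: 0.0
position: [0.4935, -0.1051, 0.3169]
force: [0.2, -0.5, -0.2]
gripper_width: 0.0849
grasp_force: 0.0
time: 19.25
position: [0.3852, -0.1052, 0.318]
force: [0.9, 0.2, -0.5]
gripper_width: 0.0853
grasp_force: 0.0
scene changed [[0, 0, 87, 257, 14279], [220, 0, 72, 44, 2754], [224, 44, 67, 26, 1276], [228, 67, 83, 133, 5138], [301, 172, 16, 25, 242], [363, 183, 26, 76, 1181], [47, 206, 22, 19, 184], [31, 226, 47, 77, 2435], [399, 260, 42, 52, 1061]]
red [[515, 82, 83, 26, 817], [584, 111, 17, 23, 219], [449, 138, 162, 124, 4317], [433, 207, 185, 85, 3086], [519, 439, 28, 39, 549]]
top changed [[380, 187, 30, 33, 390], [182, 210, 17, 31, 325], [249, 210, 23, 22, 360], [373, 213, 267, 222, 26076], [163, 217, 18, 25, 242], [528, 295, 18, 62, 652], [543, 306, 15, 37, 336], [535, 360, 87, 55, 2011], [633, 419, 7, 15, 66], [594, 437, 46, 43, 1246], [361, 445, 58, 35, 1826], [0, 461, 38, 19, 514]]
red [[287, 0, 33, 29, 213], [322, 0, 61, 34, 1733], [316, 23, 107, 46, 972], [324, 52, 129, 39, 1965], [386, 186, 22, 19, 329], [122, 191, 35, 38, 655], [321, 195, 21, 19, 305], [295, 211, 345, 269, 53895], [580, 213, 17, 22, 217]]
[368.3308 295.6961] [383.6365 224.2647]
[372.0466 257.3726] [388.5113 214.3979]
[378.9916 185.7444] [398.6525 193.8717]
```

The final check is numeric, since all 10 views are used. The gouge butt matches its seated projection in both views. The stored gouge is where it was, and none of the changed regions in the scene view falls on a bystander.

```bash
python3 -c "
from plant import bot
print(bot.close_job())"
```

```text
the job is handed in; nothing more can be done
None
```

The chisel stands in the left tube and the gouge in the right, both lowered blade-down until they touched bottom; the stored gouge and the loose items showed no movement, and I handed the job in at about 19 s (no verdict returned).

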